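# Unbolt the blow-off box and hold its sprung guard at 45 degrees

## Task

A colleague needs to reach the cutters in the air blow-off box, whose clear guard is sprung shut and has no stay. With the guard still shut, slide the guard's bolt fully back to its stop so that the tongue is clear of the eye; then take its bar handle, lift the guard to 45 degrees from shut (so the pane still screens the face) and hold it still there with the gripper. Finish while holding it: do not let go, leave the bolt back, and do not disturb anything else on the desk.

Things in the scene. Friction and masses are not known exactly. Their poses are not given: they have to be found in the camera images.
- blow_box: Grey sheet-steel blow-off box, fixed on the desk, 210 mm deep (its x), 260 mm wide (its y), 135 mm high at the back. Origin on the desk, mid-width, 115 mm behind its front face and 95 mm ahead of its back; x points from front to back, y to the left seen from the front, z up. The clear guard in its aluminium frame slopes up from z = 96 mm at x = -50 to 135 mm at the back. Cutters inside are fixed.
- apron (a point): Middle of the top of the box's flat front apron, 50 mm above the desk; the apron is 65 mm deep (x) and 260 mm wide and ends at the box's front wall, 32 mm behind this point. A gauge and a small knob stick up to 17 mm out of its front face and take no part.
- bolt (a joint): Slide bolt on the right part of the apron, in m: 0 = fully shut (tongue through the eye hanging from the guard's front edge, which really blocks the guard), 0.042 = fully back against its stop; it moves along the box's -y and stays where it is left (friction about 2.5 N). The tongue leaves the eye at about 0.018. Starts at 0 to 0.010.
- bolt_grip (a point): On the axis of the bolt's upright black grip, 32 mm above the apron; moves with the bolt. The grip is a round post 14 mm thick and stands from 19 to 52 mm above the apron; track and bolt under it are up to 14 mm high. It is 28 mm ahead of the box's front wall; the steel eye is 35 mm along +y from it when shut, the end of the bar handle 50 mm.
- guard_angle (a joint): Angle of the guard from shut in rad: 0 = shut, grows as its front edge rises, 0.785 = 45 degrees, 1.6 = stop. Gravity and hinge springs push it shut at every angle: lifting it takes about 4 N at the bar, and it falls shut when let go.
- guard: The guard: clear pane in an aluminium frame 262 mm wide (its y) and 158 mm from hinge to front edge, 7 mm thick, 0.5 kg, with the bar handle and the bolt's eye on its front edge. Origin on its hinge axis, mid-width; its -x runs down the slope to the front edge.
- guard_bar (a point): Bar handle of the guard: straight round steel bar 12 mm thick, 100 mm long along the box's y, on two arms that hold it 42 mm in front of the guard's front edge. This point: middle of the bar. Shut, its axis is 38 mm above the apron. It swings with the guard, 200 mm from the hinge axis, free all round between the arms, and can turn between the fingers.
- tube_bundle_a: Bystander: blue rack of dark cutter tubes, 106 x 65 x 77 mm, on the drilled plate to the right; origin under its centre.
- tube_bundle_b: Bystander: narrower blue tube rack, 106 x 45 x 77 mm; origin under its centre.
- marking_strip: Bystander: yellow foam strip with four green-capped cutters under the marking head, 22 x 90 x 39 mm; origin under its centre.
- caliper: Bystander: digital caliper, 210 mm long, 16 mm high, lying between the box and the tube racks; origin under its centre.
- end_mill_a: Bystander: loose end mill, 61 x 8 x 8 mm; origin under its centre.
- capped_cutter_a: Bystander: green-capped small cutter, 49 x 18 x 13 mm; origin under its centre.
- capped_cutter_b: Bystander: another green-capped small cutter, 49 x 18 x 13 mm; origin under its centre.
- driver: Bystander: yellow-handled screwdriver, 170 x 27 x 27 mm, lying along the left side of the box; origin under its centre.

How it is judged:
On the way, in this order (a step that is already met when the one before it is completed fails the run):
1. the bolt is fully back while the guard is still shut (value of joint bolt above 0.037 m and value of joint guard_angle below 0.07 rad), for 0.2 s.
2. the guard is held by the gripper at 45 degrees, still (value of joint guard_angle between 0.698 and 0.873 rad and velocity of joint guard_angle between -0.06 and 0.06 rad/s and contact force between the fingers and guard above 1 N), for 0.5 s.
At the end, for the whole second after the job is handed in: The guard stands still at 45 degrees from shut, within 5 degrees, held up by the gripper's fingers (contact force over 1 N), and the bolt is back within 5 mm of its stop (all of step 2 and value of joint bolt above 0.037 m); the arm keeps its last pose, push and grip.
It fails at once if something else on the desk is shoved more than 20 mm (distance of any of tube_bundle_a, tube_bundle_b, marking_strip, caliper, end_mill_a, capped_cutter_a, capped_cutter_b, driver from where it was at the start of the episode above 0.02 m).
It also fails if it takes over 54 s, if anything falls off the work surface, if the arm or the gripper's body presses on something with over 40 N, if the wrist force passes 120 N, or if a joint passes its speed limit or range.

## Robot

A 6-joint arm with a two-finger parallel gripper is mounted at the origin on a cart in front of the work surface, level with it; the furniture and walls round the work are solid. World frame = base frame: x ahead of the robot, y to its left, z up, the work surface at z = 0. Lengths are in m, angles in rad, forces in N, time in s.
With the tool pointing down it reaches from about 0.325 to 0.875 m from the base axis. Payload 4.4 kg.
Tool frame: the origin (TCP) lies at the very end of the fingers, on their centre line; the grasp point (between the pads) lies 19 mm behind it (hold_point_z is the distance from the TCP to the grasp point, in m); z points along the fingers, y is the line along which they close (so a half turn about z gives the same grasp; the last joint's range is limited). The gripper opens to 85 mm and grips with 20 to 120 N. Pads are 22 mm wide; open, the fingers measure 114 mm over their backs; the gripper's body (76 mm by 85 mm) begins 54 mm behind the grasp point. The pads swing forward as they close: fully open they stand 13 mm farther back than shut.
Start: joints at [-1.405, 0.207, 1.542, -0, 1.393, -0.15], TCP at [0.179, -0.547, 0.231] pointing down, gripper open.
Joint ranges: [-2.73, 2.73], [-0.86, 2.22], [0.23, 2.46], [-1.11, 4.25], [0.08, 2.63], [-2.82, 2.82]. Speed limits (rad/s): [2.79, 2.79, 3.14, 3.14, 3.14, 3.14].

## Interface

Orientations are given as a unit quaternion [w, x, y, z].
In Python, from plant import * gives the robot as it stands.
- The arm moves only by the tool send_rows, never from a script. Its arguments are lists of equal length, an entry for each row: "linear": the shift along the tool's x, y, z in units of 0.4 m (1.0 is 0.4 m), a list of three; "turn": the turn, a rotation vector about the tool's x, y, z in units of 360 degrees (1.0 is 360 degrees), a list of three; "claw": the gripper command: -1 is fully open, 1 is shut, values between are in proportion. In form: {"linear": [[x, y, z], ...], "turn": [[ax, ay, az], ...], "claw": [claw, ...]}. A call has 1 to 8 rows; each row is the pose to reach, as a shift and turn from the pose commanded when the call began, along the tool's axes at that moment, turning the shorter way round; what a row does not reach only later rows make up. A row lasts 1/10 s, in which the tool goes at most 50 mm and 8.59 degrees, less where a joint would pass 70% of its speed; a pose out of reach is approached as far as the arm can. A call with a number of a shift or a turn outside -1 to 1 is refused whole. A call with a gripper value outside its range is refused whole. The fingers move at their own pace and stop on an object; the grip force is fixed at half the most. Time passes only in rows, so rows that repeat a pose let the fingers close. It gives the time, the measured TCP pose, the force, the opening and the grip force at its end, in the units of the state.
- get_obs(): the state, without advancing time (a new reading comes with each control period).
- capture(name): name is "side" or "top"; returns the picture (384x512x3 uint8, red, green, blue); there is no depth.
- camera_model(name): a dict with "intrinsics" (3x3 intrinsics, pixels), "pose" (4x4, takes a point from camera to world coordinates). Camera axes: x right, y down, z forward; pixel columns grow to the right and rows downward; lengths in m; the calibration is good to about 2 mm. A picture is of the moment at which its call begins. camera_model takes no time and is no camera call.
- sign_off(): hands the job in; it is judged then, once.
The state is a dict: "clock": time; "qpos": joint angles; "dq": joint speeds; "tau": joint torques, N m; "eef_pos": TCP position; "ee_rot": TCP orientation; "ft_force": force on the tool from outside, world axes, zero at the start; "wrist_torque": the same for the moment, N m; "width": finger opening in m; "gripper_force": force on a finger pad.
Only numpy, scipy, OpenCV 4.12 (cv2) and the standard library are available. Lean on these libraries where they do the work, as an engineer would, in place of code of your own. Each camera call takes 0.05 s, during which the arm holds its last target. There are 200 camera calls.

## Working session

There is one attempt and no reset: what is moved stays moved. The work goes in short steps, Python scripts to look and compute and a tool call to move; the robot and the scene stay as the last step left them, time stands still between calls to the robot, and variables do not carry over. Pictures are saved under pics/ and viewed, at most 10 in all, crops included, and the job is handed in when it is done.

Besides the shell and the picture viewer there is one more tool, called as a command line: name --argument value ..., lists and objects as JSON in quotes. send_rows: Moves the arm, as the interface text tells. Its arguments: {"type":"object","properties":{"linear":{"type":"array","items":{"type":"array","items":{"type":"number","minimum":-1,"maximum":1}}},"turn":{"type":"array","items":{"type":"array","items":{"type":"number","minimum":-1,"maximum":1}}},"claw":{"type":"array","items":{"type":"number"}}},"required":["linear","turn","claw"]}

```bash
mkdir -p pics; ls; python3 - <<'E'
from plant import *
import cv2
print(get_obs())
for n in("side","top"):
    im=capture(n); cv2.imwrite(f"pics/{n}0.png",im[:,:,::-1]); m=camera_model(n); print(n,m["intrinsics"],m["pose"])
E
```

```text
pics
{'clock': 0.0, 'qpos': array([-1.40553849e+00,  2.07445193e-01,  1.54301236e+00, -2.18109193e-06,
        1.39352606e+00, -1.50529614e-01]), 'dq': array([-1.34846467e-03,  1.23090991e-04, -7.38208463e-05,  6.14102728e-04,
       -4.11562601e-04, -1.20089431e-03]), 'tau': array([-1.38543212e-03, -3.83038831e+01, -2.91595602e+01, -2.51456931e-04,
        1.04972642e-02,  4.12208720e-06]), 'eef_pos': array([ 0.17841533, -0.54578505,  0.23008379]), 'ee_rot': array([-1.19543785e-03,  9.87559925e-01,  1.57238561e-01, -9.87674984e-06]), 'ft_force': array([-1.02740929,  0.05651767, -0.46882599]), 'wrist_torque': array([-0.04175172,  0.01864265, -0.00495938]), 'gripper_force': 0.0, 'width': 0.08515689172345285}
side [[422.49362455   0.         255.76208179]
 [  0.         422.49362455 186.6970229 ]
 [  0.           0.           1.        ]] [[-0.48628361 -0.59274155  0.64201691 -0.23655176]
 [-0.87379924  0.3313593  -0.35591558  0.52849475]
 [-0.00177232 -0.7340698  -0.67907171  0.86300159]
 [ 0.          0.          0.          1.        ]]
top [[353.42260192   0.         254.68691157]
 [  0.         353.42260192 199.02619474]
 [  0.           0.           1.        ]] [[-0.09541807 -0.97546284  0.19841281  0.3093203 ]
 [-0.99542012  0.0923313  -0.02477319  0.1283851 ]
 [ 0.00584562 -0.19986792 -0.97980541  0.98523693]
 [ 0.          0.          0.          1.        ]]
```

View pics/side0.png

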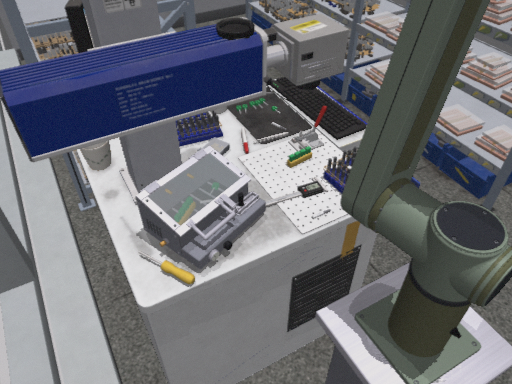

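View pics/top0.png

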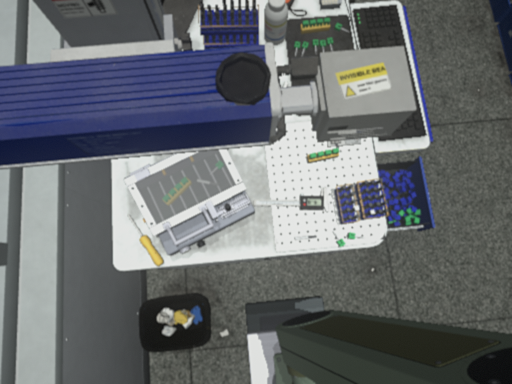

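Both views show the box: side at about (140–265, 150–270), top at about (125–255, 148–255). The bolt's black grip is near side (240,200) / top (228,195?). I'll zoom in.

```bash
python3 - <<'E'
import cv2,numpy as np
a=cv2.imread("pics/side0.png")[140:280,125:275]; b=cv2.imread("pics/top0.png")[140:265,115:265]
for n,i,o in(("s",a,(125,140)),("t",b,(115,140))):
    i=cv2.resize(i,None,fx=4,fy=4,interpolation=cv2.INTER_CUBIC)
    for k in range(0,i.shape[1],80): cv2.putText(i,str(o[0]+k//4),(k,10),0,.35,(0,0,255),1); cv2.line(i,(k,12),(k,18),(0,0,255))
    for k in range(0,i.shape[0],80): cv2.putText(i,str(o[1]+k//4),(0,k+4),0,.35,(0,0,255),1)
    cv2.imwrite(f"pics/{n}1.png",i)
E
```

```text
(no output)
```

View pics/s1.png

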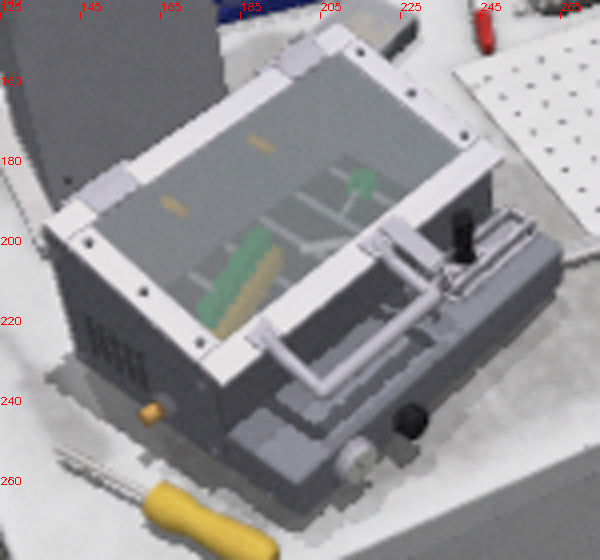

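View pics/t1.png

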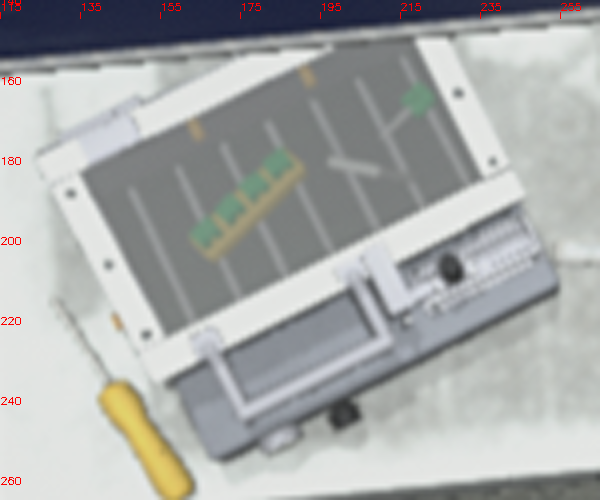

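Side crop: bar runs (205.5,237)→(234.5,213), grip top (240.7,193.5). Top crop: bar (176.7,243)→(212,225), grip top (228,206). The bolt is at the right, shut. Next step is to triangulate these points and fit the box pose.

```bash
cat > h.py <<'E'
from plant import *
import numpy as np, cv2
from scipy.spatial.transform import Rotation as R
from scipy.optimize import least_squares
def cam(n):
    m=camera_model(n); return np.array(m["intrinsics"]),np.linalg.inv(np.array(m["pose"]))
C={n:cam(n) for n in("side","top")}
def proj(n,p):
    K,T=C[n]; q=(T[:3,:3]@np.atleast_2d(p).T).T+T[:3,3]; q=q@K.T; return q[:,:2]/q[:,2:]
def tri(s,t):
    Ps,Pt=[C[n][0]@C[n][1][:3] for n in("side","top")]
    X=cv2.triangulatePoints(Ps,Pt,np.array(s,float).reshape(2,1),np.array(t,float).reshape(2,1)); return (X[:3]/X[3]).ravel()
E
python3 - <<'E'
from h import *
S=lambda p:(125+p[0]/4-.375,140+p[1]/4-.375); T=lambda p:(115+p[0]/4-.375,140+p[1]/4-.375)
P={"barL":((322,386),(247,412)),"barR":((438,292),(388,340)),"gript":((463,214),(452,266)),
"gFL":((222,383),(165,383)),"gFR":((503,157),(522,185)),"apFL":((298,485),(218,458)),"apFR":((562,250),(558,288))}
X={}
for k,(s,t) in P.items():
    X[k]=x=tri(S(s),T(t)); print(k,x.round(4),np.abs(proj("side",x)-S(s)).max().round(2),np.abs(proj("top",x)-T(t)).max().round(2))
# box fit: bx,by,yaw, hinge(x,z) fixed, q
B={"apFL":(-.115,.13,.05),"apFR":(-.115,-.13,.05),"barL":(-.099,None,.088),"barR":(-.099,None,.088),"gFL":(-.0585,.131,.098),"gFR":(-.0585,-.131,.098),"gript":(-.078,None,.102)}
def f(v):
    r=[]
    by,gy=v[3],v[4]
    for k,b in B.items():
        y={"barL":by+.05,"barR":by-.05,"gript":gy}.get(k,b[1])
        p=R.from_euler("z",v[2]).apply([b[0],y,b[2]])+[v[0],v[1],0]
        r+=[*(proj("side",p)[0]-S(P[k][0])),*(proj("top",p)[0]-T(P[k][1]))]
    return np.array(r)
s=least_squares(f,[.5,.3,.3,0,-.08],loss="soft_l1"); print(s.x.round(4)); print(f(s.x).reshape(-1,4).round(1))
v=s.x;r=R.from_euler("z",v[2])
for n,p in(("grip",(-.078,v[4],.082)),("bar",(-.099,v[3],.088)),("apron",(-.082,0,.05))): print(n,(r.apply(p)+[v[0],v[1],0]).round(4))
E
```

```text
barL [0.3983 0.3136 0.0925] 0.46 0.56
barR [0.4336 0.2201 0.094 ] 0.25 0.31
gript [0.4767 0.1775 0.1056] 0.46 0.6
gFL [0.4223 0.3648 0.0991] 1.29 1.56
gFR [0.5249 0.1252 0.0956] 0.64 0.85
apFL [0.3749 0.3443 0.0431] 0.46 0.53
apFR [0.4649 0.1101 0.0504] 0.17 0.21
[ 0.5255  0.2689  0.3873  0.0382 -0.0676]
[[ 0.4  0.1 -1.6  1.5]
 [ 1.2 -1.2  1.5 -1.5]
 [ 0.4  0.7 -0.1 -1. ]
 [-1.2  0.5  0.2 -1.3]
 [ 0.1  1.3 -2.8 -0.5]
 [-0.1  0.2  0.8  1.8]
 [ 0.3  0.5 -0.3 -0.9]]
grip [0.4788 0.1768 0.082 ]
bar [0.4193 0.2669 0.088 ]
apron [0.4495 0.2379 0.05  ]
```

```bash
cat >> h.py <<'E'
yaw=.387; RB=R.from_euler("z",yaw); BO=np.array([.5255,.2689,0])
w=lambda b:RB.apply(b)+BO
def tool(yawdeg,tilt=0): # tool down, y along box -y for yawdeg=0; tilt>0 points ahead
    return R.from_euler("z",yaw+np.radians(yawdeg))*R.from_euler("x",180,degrees=True)*R.from_euler("x",-tilt,degrees=True)
def cur(o=None):
    o=o or get_obs(); q=o["ee_rot"]; return np.array(o["eef_pos"]),R.from_quat(q,scalar_first=True),o
def plan(p,Rt):
    p0,R0,o=cur(); print("lin",(R0.inv().apply(p-p0)/.4).round(4),"turn",((R0.inv()*Rt).as_rotvec()/2/np.pi).round(4),"dist",np.linalg.norm(p-p0).round(3))
E
python3 - <<'E'
from h import *
print("laser corner",tri((265,105),(272,138)),"head",tri((345,65),(413,128)))
plan(w([-.078,-.0676-.006,.20]),tool(0))
E
```

```text
laser corner [0.57484383 0.05635247 0.28141113] head [ 0.56236783 -0.20037753  0.33384443]
lin [ 1.2759 -1.4692  0.079 ] turn [-0.0003 -0.0001 -0.0113] dist 0.779
```

send_rows --linear '[[0.1, -0.1, 0], [0.2, -0.22, 0], [0.3, -0.34, 0], [0.4, -0.46, 0], [0.5, -0.58, 0], [0.6, -0.7, 0], [0.66, -0.76, 0], [0.66, -0.76, 0]]' --turn '[[0, 0, -0.011], [0, 0, -0.011], [0, 0, -0.011], [0, 0, -0.011], [0, 0, -0.011], [0, 0, -0.011], [0, 0, -0.011], [0, 0, -0.011]]' --claw '[0.2, 0.2, 0.2, 0.2, 0.2, 0.2, 0.2, 0.2]'

```text
clock: 0.9
eef_pos: [0.334, -0.1761, 0.2311]
ee_rot: [0.0, 0.982, 0.191, 0.0]
ft_force: [1.7, -0.8, 1.0]
width: 0.0341
gripper_force: 0.0
```

```bash
python3 - <<'E'
from h import *
plan(w([-.078,-.0676-.006,.20]),tool(0))
E
```

```text
lin [ 0.6661 -0.6677  0.0778] turn [ 0.     -0.     -0.0005] dist 0.379
```

send_rows --linear '[[0.1, -0.1, 0], [0.2, -0.2, 0], [0.3, -0.3, 0], [0.4, -0.4, 0], [0.5, -0.5, 0], [0.59, -0.59, 0.03], [0.666, -0.668, 0.08], [0.666, -0.668, 0.08]]' --turn '[[0, 0, 0], [0, 0, 0], [0, 0, 0], [0, 0, 0], [0, 0, 0], [0, 0, 0], [0, 0, 0], [0, 0, 0]]' --claw '[0.2, 0.2, 0.2, 0.2, 0.2, 0.2, 0.2, 0.2]'

```text
clock: 1.7
eef_pos: [0.4805, 0.1725, 0.198]
ee_rot: [-0.0, 0.981, 0.193, -0.0]
ft_force: [0.5, -0.7, -0.6]
width: 0.0343
gripper_force: 0.0
```

```bash
python3 - <<'E'
from h import *
plan(w([-.078,-.0676-.006,.13]),tool(0)); print(cur()[0])
im=[cv2.resize(capture(n)[a:a+130,b:b+130,::-1],None,fx=3,fy=3) for n,a,b in(("side",110,150),("top",130,140))]
cv2.imwrite("pics/c2.png",np.hstack(im))
E
```

```text
lin [0.0002 0.0035 0.1701] turn [-0.0001  0.0001  0.0001] dist 0.068
[0.48052511 0.17253501 0.19803716]
```

View pics/c2.png

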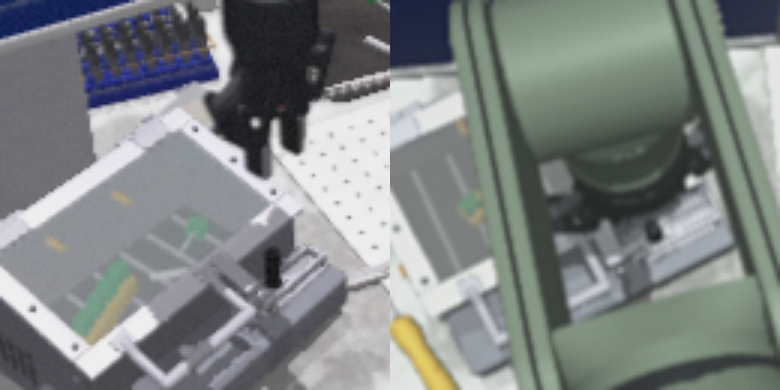

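The side view shows the fingers above and in line with the post (crop (272,255)), with the +y finger on the eye's side. I'll go down slowly and watch the force.

send_rows --linear '[[0, 0.003, 0.08], [0, 0.003, 0.15], [0, 0.003, 0.19], [0, 0.003, 0.22], [0, 0.003, 0.22]]' --turn '[[0, 0, 0], [0, 0, 0], [0, 0, 0], [0, 0, 0], [0, 0, 0]]' --claw '[0.2, 0.2, 0.2, 0.2, 0.2]'

```text
clock: 2.3
eef_pos: [0.4794, 0.1675, 0.1096]
ee_rot: [0.0, 0.982, 0.191, -0.002]
ft_force: [0.1, -0.6, -0.2]
width: 0.0339
gripper_force: 0.0
```

```bash
python3 - <<'E'
from h import *
plan(w([-.078,-.0676-.006,.076]),tool(0)); print(cur()[0])
im=[cv2.resize(capture(n)[a:a+80,b:b+80,::-1],None,fx=5,fy=5,interpolation=cv2.INTER_CUBIC) for n,a,b in(("side",150,200),("top",165,190))]
cv2.imwrite("pics/c3.png",np.hstack(im))
E
```

```text
lin [ 0.0078 -0.0073  0.084 ] turn [-0.0001  0.0006 -0.0005] dist 0.034
[0.47938506 0.16746968 0.10959159]
```

View pics/c3.png

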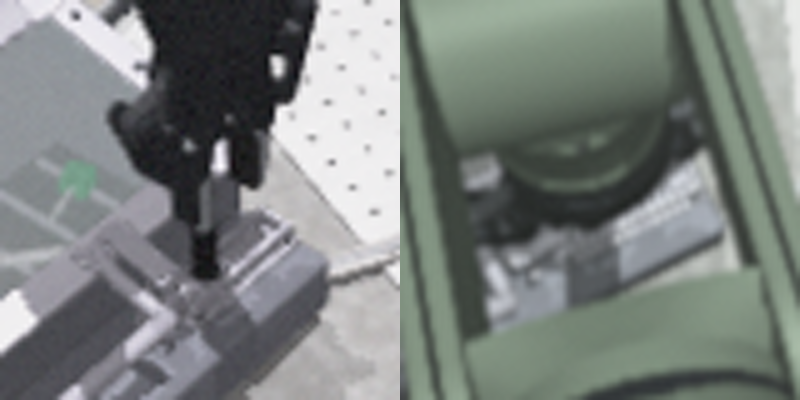

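The left finger tip is at crop (187,225), right by the post (205,232–280). I'll check its expected position against the post numerically.

```bash
python3 - <<'E'
from h import *
p,r,_=cur()
f=lambda n,x:((proj(n,x)[0]-[200,150])*5).round(0)
for dz in(0,.008):
  for s in(-1,1):
    for y in (.017,.0315): print(dz,s,y,[f("side",p+r.apply([dx,s*y,-dz])) for dx in(-.011,.011)])
for z in(.102,.069): print("post",z,f("side",w([-.078,-.0676,z])),f("side",w([-.078,-.0606,z])))
E
```

```text
0 -1 0.017 [array([211., 223.]), array([178., 204.])]
0 -1 0.0315 [array([192., 238.]), array([160., 219.])]
0 1 0.017 [array([253., 187.]), array([221., 170.])]
0 1 0.0315 [array([270., 173.]), array([238., 155.])]
0.008 -1 0.017 [array([210., 211.]), array([178., 193.])]
0.008 -1 0.0315 [array([192., 227.]), array([159., 208.])]
0.008 1 0.017 [array([253., 176.]), array([220., 158.])]
0.008 1 0.0315 [array([270., 161.]), array([238., 144.])]
post 0.102 [204. 218.] [195. 225.]
post 0.069 [205. 263.] [197. 270.]
```

Matches (±a few px). Continue down with a small correction, then close.

send_rows --linear '[[0.006, -0.008, 0], [0.006, -0.008, 0.02], [0.006, -0.008, 0.05], [0.006, -0.008, 0.08], [0.006, -0.008, 0.08]]' --turn '[[0, 0, 0], [0, 0, 0], [0, 0, 0], [0, 0, 0], [0, 0, 0]]' --claw '[0.2, 0.2, 0.2, 0.2, 0.2]'

```text
clock: 2.9
eef_pos: [0.4796, 0.1718, 0.0765]
ee_rot: [-0.0, 0.982, 0.191, -0.003]
ft_force: [-0.5, -0.1, -0.2]
width: 0.0343
gripper_force: 0.0
```

send_rows --linear '[[0, 0, 0], [0, 0, 0], [0, 0, 0], [0, 0, 0], [0, 0, 0], [0, 0, 0]]' --turn '[[0, 0, 0], [0, 0, 0], [0, 0, 0], [0, 0, 0], [0, 0, 0], [0, 0, 0]]' --claw '[0.4, 0.5, 0.6, 0.7, 0.8, 0.8]'

```text
clock: 3.5
eef_pos: [0.4816, 0.1723, 0.0793]
ee_rot: [-0.0, 0.982, 0.191, -0.0]
ft_force: [-3.3, 1.6, -0.5]
width: 0.0118
gripper_force: 58.6
```

```bash
python3 - <<'E'
from h import *
p,r,o=cur(); print(p,RB.inv().apply(p-BO),o["width"],o["gripper_force"],o["ft_force"])
E
```

```text
[0.4815933  0.17226434 0.07933791] [-0.07713105 -0.0729181   0.07933791] 0.011848337072988255 58.55140959145501 [-3.31561739  1.58575039 -0.52285846]
```

send_rows --linear '[[0, 0.012, 0], [0, 0.024, 0], [0, 0.036, 0], [0, 0.048, 0], [0, 0.06, 0], [0, 0.06, 0]]' --turn '[[0, 0, 0], [0, 0, 0], [0, 0, 0], [0, 0, 0], [0, 0, 0], [0, 0, 0]]' --claw '[0.8, 0.8, 0.8, 0.8, 0.8, 0.8]'

```text
clock: 4.1
eef_pos: [0.4911, 0.1487, 0.0793]
ee_rot: [0.001, 0.982, 0.191, -0.0]
ft_force: [-4.1, -1.9, 2.5]
width: 0.0117
gripper_force: 58.9
```

send_rows --linear '[[0, 0.008, 0], [0, 0.012, 0], [0, 0.015, 0], [0, 0.015, 0]]' --turn '[[0, 0, 0], [0, 0, 0], [0, 0, 0], [0, 0, 0]]' --claw '[0.8, 0.8, 0.8, 0.8]'

```text
clock: 4.5
eef_pos: [0.493, 0.1441, 0.0793]
ee_rot: [0.0, 0.982, 0.191, -0.0]
ft_force: [-6.1, 0.5, 2.8]
width: 0.0117
gripper_force: 58.9
```

```bash
python3 - <<'E'
from h import *
p,r,o=cur(); print(p,RB.inv().apply(p-BO),o["width"],o["gripper_force"],RB.inv().apply(o["ft_force"]))
E
```

```text
[0.49300743 0.14405077 0.07931184] [-0.07720919 -0.10335298  0.07931184] 0.011739784328426154 58.932455310132354 [-5.43115648  2.73482613  2.83900711]
```

send_rows --linear '[[0, 0.004, 0], [0, 0.008, 0], [0, 0.012, 0], [0, 0.012, 0]]' --turn '[[0, 0, 0], [0, 0, 0], [0, 0, 0], [0, 0, 0]]' --claw '[0.8, 0.8, 0.8, 0.8]'

```text
clock: 4.9
eef_pos: [0.4947, 0.1398, 0.0793]
ee_rot: [-0.0, 0.982, 0.191, -0.001]
ft_force: [-5.1, 0.4, 2.4]
width: 0.0118
gripper_force: 59.0
```

```bash
python3 - <<'E'
from h import *
p,r,o=cur(); print(p,RB.inv().apply(p-BO),o["width"],o["gripper_force"],RB.inv().apply(o["ft_force"]))
E
```

```text
[0.49473864 0.13975518 0.07930621] [-0.07722722 -0.10798427  0.07930621] 0.01180267551997537 58.95911382744089 [-4.60838978  2.32251991  2.43193404]
```

send_rows --linear '[[0, 0.004, 0], [0, 0.008, 0], [0, 0.01, 0], [0, 0.01, 0]]' --turn '[[0, 0, 0], [0, 0, 0], [0, 0, 0], [0, 0, 0]]' --claw '[0.8, 0.8, 0.8, 0.8]'

```text
clock: 5.3
eef_pos: [0.4948, 0.1393, 0.0792]
ee_rot: [-0.003, 0.982, 0.191, -0.001]
ft_force: [-8.5, 10.6, 5.0]
width: 0.0117
gripper_force: 59.3
```

```bash
python3 - <<'E'
from h import *
p,r,o=cur(); print(p,RB.inv().apply(p-BO),o["width"],o["gripper_force"],RB.inv().apply(o["ft_force"]))
E
```

```text
[0.49482834 0.13931744 0.07924556] [-0.07730936 -0.10842349  0.07924556] 0.011698607702858525 59.34304734924808 [-3.91002412 13.04099775  5.00186339]
```

Stop reached (force rose from 2.5 to 13 N, total travel agrees with 42 mm). Release and rise.

send_rows --linear '[[0, 0, 0], [0, 0, 0], [0, 0, 0], [0, 0, 0], [0, 0, -0.04], [0, 0, -0.12], [0, 0, -0.22], [0, 0, -0.3]]' --turn '[[0, 0, 0], [0, 0, 0], [0, 0, 0], [0, 0, 0], [0, 0, 0], [0, 0, 0], [0, 0, 0], [0, 0, 0]]' --claw '[0.6, 0.4, 0.3, 0.3, 0.3, 0.3, 0.3, 0.3]'

```text
clock: 6.1
eef_pos: [0.4979, 0.1359, 0.2017]
ee_rot: [0.0, 0.982, 0.191, 0.002]
ft_force: [1.1, 0.3, 0.1]
width: 0.0297
gripper_force: 0.0
```

```bash
python3 - <<'E'
from h import *
p,r,o=cur(); print(p,o["width"],o["ft_force"])
T=tool(90,30)
bar=w([-.099,.036,.088]); print("bar",bar)
for s in(.10,.019): print(bar+T.apply([0,0,-s+.038-.019]) if 0 else bar-T.apply([0,0,s-.0]))
plan(bar-T.apply([0,0,.08]),T)
cv2.imwrite("pics/c4.png",cv2.resize(capture("side")[150:250,180:280,::-1],None,fx=5,fy=5,interpolation=cv2.INTER_CUBIC))
E
```

```text
[0.49789922 0.13592773 0.20167172] 0.029664091946837747 [1.06502227 0.33087258 0.12226583]
bar [0.42023467 0.26487385 0.088     ]
[0.37393239 0.24600325 0.17460254]
[0.41143724 0.26128844 0.10445448]
lin [-0.1595 -0.3715  0.11  ] turn [-0.0647  0.0652 -0.2442] dist 0.168
```

View pics/c4.png

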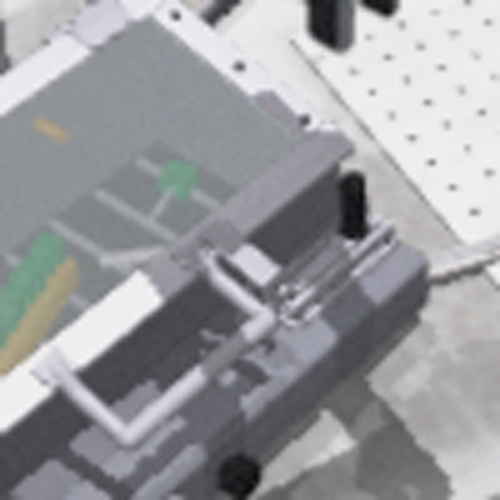

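The view shows the bolt retracted (grip at crop (352,205)), the guard shut, and the bar free from crop (128,432) to (268,322). Now I turn to the pre-grasp pose ahead of the bar.

send_rows --linear '[[-0.02, -0.05, 0], [-0.04, -0.1, 0], [-0.06, -0.15, 0.01], [-0.08, -0.2, 0.03], [-0.1, -0.25, 0.05], [-0.12, -0.3, 0.07], [-0.14, -0.34, 0.09], [-0.16, -0.37, 0.11]]' --turn '[[-0.0647, 0.0652, -0.2442], [-0.0647, 0.0652, -0.2442], [-0.0647, 0.0652, -0.2442], [-0.0647, 0.0652, -0.2442], [-0.0647, 0.0652, -0.2442], [-0.0647, 0.0652, -0.2442], [-0.0647, 0.0652, -0.2442], [-0.0647, 0.0652, -0.2442]]' --claw '[0.3, 0.3, 0.3, 0.3, 0.3, 0.3, 0.3, 0.3]'

```text
clock: 6.95
eef_pos: [0.3817, 0.2504, 0.1556]
ee_rot: [0.111, 0.706, 0.679, 0.167]
ft_force: [-0.5, 1.0, 0.6]
width: 0.0299
gripper_force: 0.0
```

```bash
python3 - <<'E'
from h import *
p,r,o=cur(); print(p,o["qpos"].round(2),r.as_matrix()[:,2])
T=tool(90,30); plan(np.array([.418,.266,.090])-T.apply([0,0,.08]),T)
E
```

```text
[0.38165461 0.25037626 0.15558835] [ 0.47 -0.19  2.17 -0.16  0.78  0.6 ] [ 0.3870668   0.06954257 -0.91942543]
lin [ 0.0021  0.0019 -0.0091] turn [-0.0173  0.017  -0.0644] dist 0.004
```

send_rows --linear '[[0, 0, -0.01], [0, 0, -0.01], [0, 0, -0.01], [0, 0, -0.01], [0, 0, -0.01]]' --turn '[[-0.0173, 0.017, -0.0644], [-0.0173, 0.017, -0.0644], [-0.0173, 0.017, -0.0644], [-0.0173, 0.017, -0.0644], [-0.0173, 0.017, -0.0644]]' --claw '[0.3, 0.3, 0.3, 0.3, 0.3]'

```text
clock: 7.45
eef_pos: [0.3808, 0.2489, 0.1594]
ee_rot: [0.144, 0.544, 0.799, 0.214]
ft_force: [0.2, 0.0, -0.5]
width: 0.0298
gripper_force: 0.0
```

```bash
python3 - <<'E'
from h import *
p,r,o=cur(); print(p,r.as_matrix()[:,2])
T=tool(90,30); plan(np.array([.418,.266,.090])-T.apply([0,0,.03]),T); plan(np.array([.418,.266,.090])+T.apply([0,0,.014]),T)
cv2.imwrite("pics/c5.png",cv2.resize(capture("side")[150:250,180:280,::-1],None,fx=5,fy=5,interpolation=cv2.INTER_CUBIC))
for s in(-1,1):
  for y in (.015,.0295): print(s,y,[((proj("side",p+r.apply([dx,s*y,0]))[0]-[180,150])*5).round() for dx in(-.011,.011)])
E
```

```text
[0.38078592 0.24886007 0.15943017] [ 0.4617765   0.18508568 -0.8674709 ]
lin [0.005  0.0021 0.1265] turn [-0.0005  0.0005 -0.0016] dist 0.051
lin [0.0053 0.0025 0.2365] turn [-0.0005  0.0005 -0.0016] dist 0.095
-1 0.015 [array([298., 320.]), array([266., 347.])]
-1 0.0295 [array([319., 343.]), array([287., 370.])]
1 0.015 [array([255., 272.]), array([223., 298.])]
1 0.0295 [array([234., 249.]), array([201., 275.])]
```

View pics/c5.png

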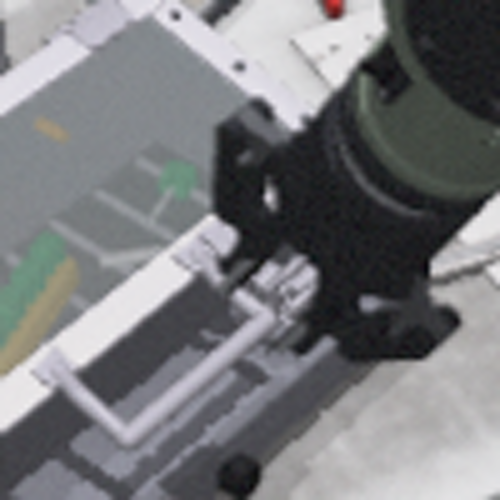

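The rear fingertip is at crop (235,280) and the front one at (315,345), as predicted, straddling the line down to the bar centre (198,380). Advance.

send_rows --linear '[[0, 0, 0.04], [0.005, 0.002, 0.08], [0.005, 0.002, 0.12], [0.005, 0.002, 0.15], [0.005, 0.002, 0.18], [0.005, 0.002, 0.21], [0.005, 0.002, 0.235], [0.005, 0.002, 0.235]]' --turn '[[0, 0, 0], [0, 0, -0.0016], [0, 0, -0.0016], [0, 0, -0.0016], [0, 0, -0.0016], [0, 0, -0.0016], [0, 0, -0.0016], [0, 0, -0.0016]]' --claw '[0.3, 0.3, 0.3, 0.3, 0.3, 0.3, 0.3, 0.3]'

```text
clock: 8.3
eef_pos: [0.4237, 0.269, 0.0768]
ee_rot: [0.144, 0.539, 0.803, 0.212]
ft_force: [-0.0, 0.0, 0.7]
width: 0.0296
gripper_force: 0.0
```

```bash
python3 - <<'E'
from h import *
p,r,o=cur(); print(p,RB.inv().apply(p-BO),o["ft_force"])
cv2.imwrite("pics/c6.png",cv2.resize(capture("side")[150:250,180:280,::-1],None,fx=5,fy=5,interpolation=cv2.INTER_CUBIC))
E
```

```text
[0.42372211 0.26902791 0.07680952] [-0.09420268  0.03853064  0.07680952] [-0.00993379  0.00337626  0.73493305]
```

View pics/c6.png

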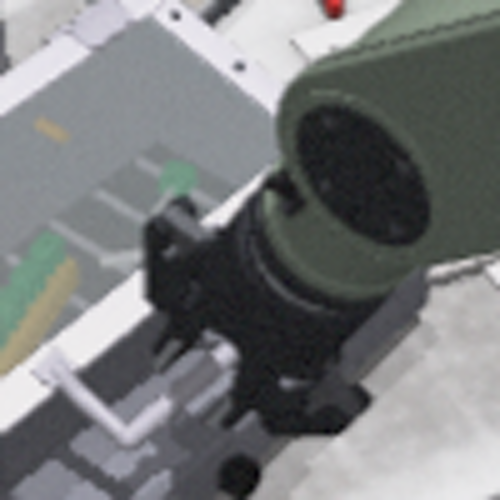

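The fingers straddle the bar, with the rear tip at (165,355) and the front one at (232,418). Close.

send_rows --linear '[[0, 0, 0], [0, 0, 0], [0, 0, 0], [0, 0, 0], [0, 0, 0], [0, 0, 0]]' --turn '[[0, 0, 0], [0, 0, 0], [0, 0, 0], [0, 0, 0], [0, 0, 0], [0, 0, 0]]' --claw '[0.4, 0.5, 0.6, 0.7, 0.9, 0.9]'

```text
clock: 8.95
eef_pos: [0.4234, 0.2688, 0.0783]
ee_rot: [0.145, 0.538, 0.803, 0.213]
ft_force: [-3.0, -1.7, 5.2]
width: 0.0093
gripper_force: 58.5
```

```bash
python3 - <<'E'
from h import *
p,r,o=cur(); print(p,RB.inv().apply(p-BO),o["ft_force"],o["width"],o["gripper_force"])
# bar in tool: pad centre line; bar at hold height along z uncertain -> solve by z=.088
t=r.as_matrix()[:,2]; s=(.088-p[2])/t[2]; b=p+t*s; print("bar",s,b,RB.inv().apply(b-BO))
bb=RB.inv().apply(b-BO)
# lift arc: hinge a0
a0=np.arcsin((.135-.088)/.2)
for d in(15,30,45):
    a=a0+np.radians(d); dv=np.array([.2*(np.cos(a0)-np.cos(a)),0,.2*(np.sin(a0)+np.sin(a)-2*np.sin(a0))])
    print(d,dv.round(4), (r.inv().apply(RB.apply(dv))/.4).round(4))
E
```

```text
[0.423421   0.26879487 0.07833911] [-0.09456947  0.03842848  0.07833911] [-2.99544695 -1.65290752  5.21586459] 0.009307492357267733 58.51543128490448
bar -0.011136142879452963 [0.41828451 0.26672187 0.088     ] [-0.10010847  0.03844736  0.088     ]
15 [0.0188 0.     0.0487] [-0.0005  0.1013 -0.0823]
30 [0.0495 0.     0.0909] [-0.0009  0.2205 -0.1355]
45 [0.0902 0.     0.1237] [-0.0014  0.3494 -0.1561]
```

```bash
cp pics/c6.png /dev/null; python3 - <<'E'
from h import *
p,r,o=cur(); np.save("p0.npy",p)
a0=np.radians(14.5)
for d in range(3,46,3):
    a=np.radians(d)-a0; dv=[.2*(np.cos(a0)-np.cos(a)),0,.2*(np.sin(a0)+np.sin(a))]
    print(d,np.round(dv,4),(r.inv().apply(RB.apply(dv))/.4).round(3))
E
```

```text
3 [-0.0024  0.      0.0102] [-0.     0.008 -0.025]
6 [-0.0042  0.      0.0205] [-0.     0.016 -0.05 ]
9 [-0.0054  0.      0.0309] [-0.     0.027 -0.074]
12 [-0.0062  0.      0.0414] [-0.     0.038 -0.097]
15 [-0.0064  0.      0.0518] [-0.     0.051 -0.12 ]
18 [-0.006   0.      0.0623] [-0.     0.064 -0.143]
21 [-0.0051  0.      0.0727] [-0.001  0.079 -0.164]
24 [-0.0036  0.      0.0831] [-0.001  0.095 -0.185]
27 [-0.0016  0.      0.0934] [-0.001  0.113 -0.205]
30 [0.0009 0.     0.1035] [-0.001  0.131 -0.223]
33 [0.004  0.     0.1135] [-0.001  0.15  -0.241]
36 [0.0075 0.     0.1234] [-0.001  0.17  -0.258]
39 [0.0116 0.     0.133 ] [-0.001  0.191 -0.274]
42 [0.0162 0.     0.1424] [-0.001  0.212 -0.289]
45 [0.0213 0.     0.1516] [-0.001  0.235 -0.302]
```

send_rows --linear '[[0, 0.004, -0.012], [0, 0.008, -0.025], [0, 0.016, -0.05], [0, 0.027, -0.074], [0, 0.038, -0.097], [0, 0.051, -0.12], [0, 0.051, -0.12]]' --turn '[[0, 0, 0], [0, 0, 0], [0, 0, 0], [0, 0, 0], [0, 0, 0], [0, 0, 0], [0, 0, 0]]' --claw '[0.9, 0.9, 0.9, 0.9, 0.9, 0.9, 0.9]'

```text
clock: 9.65
eef_pos: [0.4173, 0.2663, 0.1302]
ee_rot: [0.145, 0.538, 0.803, 0.213]
ft_force: [0.7, -0.7, -2.6]
width: 0.0094
gripper_force: 58.6
```

```bash
python3 - <<'E'
from h import *
p,r,o=cur(); d=RB.inv().apply(p-np.load("p0.npy")); print(d,RB.inv().apply(o["ft_force"]),o["width"],o["gripper_force"],np.degrees(2*np.arcsin(np.linalg.norm(d)/.4)))
cv2.imwrite("pics/c7.png",cv2.resize(capture("side")[130:250,130:280,::-1],None,fx=4,fy=4,interpolation=cv2.INTER_CUBIC))
E
```

```text
[-6.57262415e-03  9.68726375e-06  5.18750442e-02] [ 0.36612888 -0.94626533 -2.60360935] 0.009375043110486892 58.619189858436584 15.022911127965703
```

View pics/c7.png

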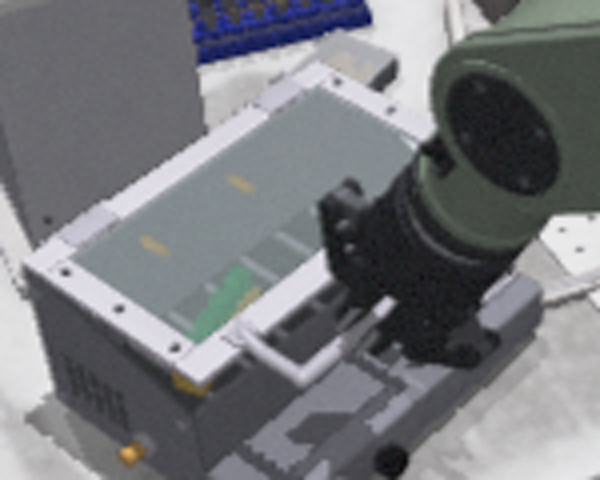

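The guard is up about 15°, its front corner is clear of the box at crop (185,380), and the bar is held at (350,350). Continue the arc.

send_rows --linear '[[0, 0.013, -0.023], [0, 0.028, -0.044], [0, 0.044, -0.065], [0, 0.062, -0.085], [0, 0.08, -0.103], [0, 0.099, -0.121], [0, 0.119, -0.138], [0, 0.119, -0.138]]' --turn '[[0, 0, 0], [0, 0, 0], [0, 0, 0], [0, 0, 0], [0, 0, 0], [0, 0, 0], [0, 0, 0], [0, 0, 0]]' --claw '[0.9, 0.9, 0.9, 0.9, 0.9, 0.9, 0.9, 0.9]'

```text
clock: 10.5
eef_pos: [0.4287, 0.271, 0.2006]
ee_rot: [0.143, 0.538, 0.804, 0.21]
ft_force: [-7.5, -7.1, -0.2]
width: 0.0095
gripper_force: 58.9
```

send_rows --linear '[[0, 0.01, -0.008], [0, 0.021, -0.016], [0, 0.031, -0.023], [0, 0.042, -0.031], [0, 0.053, -0.038], [0, 0.065, -0.044], [0, 0.065, -0.044], [0, 0.065, -0.044]]' --turn '[[0, 0, 0], [0, 0, 0], [0, 0, 0], [0, 0, 0], [0, 0, 0], [0, 0, 0], [0, 0, 0], [0, 0, 0]]' --claw '[0.9, 0.9, 0.9, 0.9, 0.9, 0.9, 0.9, 0.9]'

```text
clock: 11.3
eef_pos: [0.4395, 0.2754, 0.2266]
ee_rot: [0.142, 0.538, 0.804, 0.208]
ft_force: [-11.6, -10.0, 1.2]
width: 0.0092
gripper_force: 59.3
```

```bash
python3 - <<'E'
from h import *
p,r,o=cur(); d=RB.inv().apply(p-np.load("p0.npy")); print(d,RB.inv().apply(o["ft_force"]),o["width"],o["gripper_force"],np.degrees(2*np.arcsin(np.linalg.norm(d)/.4)))
cv2.imwrite("pics/c8.png",cv2.resize(capture("side")[110:250,130:280,::-1],None,fx=4,fy=4,interpolation=cv2.INTER_CUBIC))
E
```

```text
[1.73867114e-02 1.72509627e-05 1.48267008e-01] [-14.48661126  -4.88523677   1.20447179] 0.009224340860467178 59.33744788169861 43.827126514187995
```

View pics/c8.png

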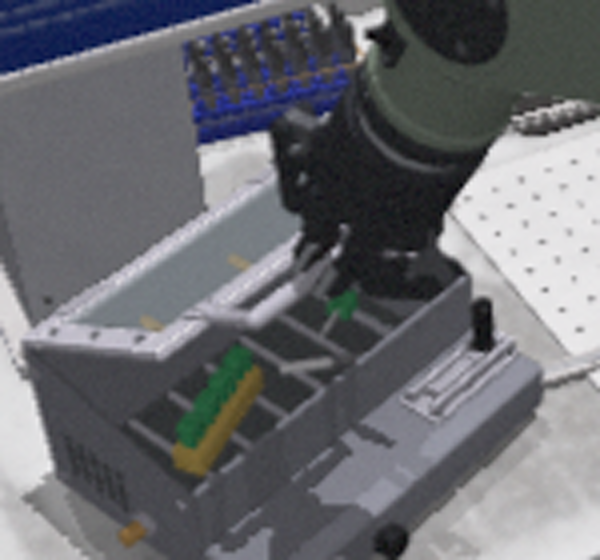

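The guard is held at roughly 45°: front-left corner at crop (163,352), bar at (270,315), grip on the right at (483,320) with the bolt still back. I'll check the angle against that corner pixel without another view.

```bash
python3 - <<'E'
from h import *
a0=np.radians(14.5); hx=-.099+.2*np.cos(a0); hz=.088+.2*np.sin(a0)
for d in(0,40,44,48):
    a=np.radians(d)-a0
    g=lambda y,L:(proj("side",w([hx-L*np.cos(a),y,hz+L*np.sin(a)]))[0]-[130,110])*4
    print(d,g(.131,.158).round(),g(.088,.2).round())
p,r,o=cur(); print(o["dq"].round(3),RB.inv().apply(o["ft_force"]))
E
```

```text
0 [201. 506.] [302. 507.]
40 [163. 369.] [264. 333.]
44 [154. 352.] [254. 311.]
48 [145. 335.] [242. 290.]
[-0.     0.     0.    -0.    -0.003  0.   ] [-14.45693121  -5.45992163   1.43943881]
```

send_rows --linear '[[0, 0.001, -0.005], [0, 0.002, -0.01], [0, 0.003, -0.015], [0, 0.003, -0.015], [0, 0.003, -0.015], [0, 0.003, -0.015], [0, 0.003, -0.015], [0, 0.003, -0.015]]' --turn '[[0, 0, 0], [0, 0, 0], [0, 0, 0], [0, 0, 0], [0, 0, 0], [0, 0, 0], [0, 0, 0], [0, 0, 0]]' --claw '[0.9, 0.9, 0.9, 0.9, 0.9, 0.9, 0.9, 0.9]'

```text
clock: 12.15
eef_pos: [0.4438, 0.277, 0.2356]
ee_rot: [0.146, 0.538, 0.802, 0.214]
ft_force: [16.2, 3.4, -15.6]
width: 0.0092
gripper_force: 59.2
```

send_rows --linear '[[0, 0, 0], [0, 0, 0], [0, 0, 0], [0, 0, 0], [0, 0, 0]]' --turn '[[0, 0, 0], [0, 0, 0], [0, 0, 0], [0, 0, 0], [0, 0, 0]]' --claw '[0.9, 0.9, 0.9, 0.9, 0.9]'

```text
clock: 12.65
eef_pos: [0.4438, 0.277, 0.2356]
ee_rot: [0.146, 0.538, 0.802, 0.214]
ft_force: [15.9, 4.1, -15.2]
width: 0.0095
gripper_force: 59.2
```

```bash
python3 - <<'E'
from h import *
p,r,o=cur(); d=RB.inv().apply(p-np.load("p0.npy")); a=np.degrees(2*np.arcsin(np.linalg.norm(d)/.4)); print(d,RB.inv().apply(o["ft_force"]),o["gripper_force"],a,o["dq"].round(3))
if 43<a<47 and o["gripper_force"]>20: print(sign_off())
E
```

```text
[ 2.19100340e-02 -1.05580277e-04  1.57240665e-01] [ 16.29715736  -2.25080616 -15.19053313] 59.161418080329895 46.76900062329194 [ 0.001  0.001 -0.001 -0.001 -0.002  0.001]
the job is handed in; nothing more can be done
None
```

The bolt is fully back and the guard is held still by the gripper at about 46° from shut, inside the 40–50° band. The job is handed in at 12.7 s, but no result was reported back, and I viewed 11 pictures, one over the limit of 10.

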